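# Seat a lens barrel in the sprung V-block jig and hold it down

## Robot

A 6-joint arm with a two-finger parallel gripper is mounted at the origin on the work surface. World frame = base frame: x ahead of the robot, y to its left, z up, the work surface at z = 0. Lengths are in m, angles in rad, forces in N, time in s.
With the tool pointing down it reaches from about 0.25 to 0.775 m from the base axis. Payload 4 kg.
Tool frame: the origin (TCP) lies on the centre line of the jaws, within the pads' length; the fingertips stand 25 mm ahead of it and the grasp point (between the pads) lies 6 mm ahead of it; z points along the fingers, y is the line along which they close (so a half turn about z gives the same grasp; the last joint's range is limited). The gripper opens to 94 mm and grips with 3 to 60 N. Pads are 16 mm wide; open, the fingers measure 119 mm over their backs; the gripper's body (75 mm by 177 mm) begins 78 mm behind the grasp point.
Start: joints at [-1.313, 0.087, 1.371, -0, 1.684, -0.103], TCP at [0.194, -0.515, 0.231] pointing down, gripper open.
Joint ranges: [-3.1, 3.1], [-0.76, 2.03], [0.27, 2.55], [-1.08, 4.22], [0.17, 2.65], [-2.57, 2.57]. Speed limits (rad/s): [2.79, 2.79, 3.14, 3.14, 3.14, 3.14].

## Interface

Orientations are given as [roll, pitch, yaw] about the fixed x, y, z axes, in that order (R = Rz(yaw) Ry(pitch) Rx(roll)).
In Python, from bench import sensors, optics, ticket gives the robot as it stands.
- The arm moves only by the tool send_rows, never from a script. Its argument "rows" is a list of rows, each a list of 6 numbers: the shift along the world's x, y, z in mm, then the turn, a rotation vector about the world's x, y, z in rad. In form: [[x, y, z, wx, wy, wz], ...]. A call has 1 to 8 rows; each row shifts and turns the commanded pose from where the row before left it; what a row does not reach is not made up. A row lasts 1/12 s, in which the tool goes at most 41.7 mm and 7.16 degrees, less where a joint would pass 70% of its speed; a pose out of reach is approached as far as the arm can. A call is refused whole if a number of a shift passes 41.7 or a number of a turn 0.125, either way. A call with a gripper value outside its range is refused whole. "grip" is the finger opening in mm, from 0 to 94, set as the call begins (left out, the last holds). The fingers move at their own pace and stop on an object; the grip force is fixed at half the most. Time passes only in rows, so rows that do not move let the fingers close. It gives the time, the measured TCP pose, the force, the opening and the grip force at its end, in the units of the state.
- sensors.get_obs(): the state, without advancing time (a new reading comes with each control period).
- optics.snapshot(name): name is "scene" or "top" or "wrist"; returns the picture (480x640x3 uint8, red, green, blue); there is no depth.
- optics.camera_model(name): a dict with "vertical_fov" (degrees; the focal length in pixels is half the picture's height over the tangent of half this angle, whatever the lens; pixels are square), "cx", "cy" (the principal point, pixels), "R" (3x3) and "t" (3): a world point X has camera coordinates R X + t. Camera axes: x right, y down, z forward; pixel columns grow to the right and rows downward; lengths in m; the calibration is good to about 2 mm. The wrist camera is an equidistant fisheye: a pixel r from the principal point sees the ray r / f radians off the axis. A picture is of the moment at which its call begins: read the wrist's pose just before it. camera_model takes no time and is no camera call; for the wrist camera it gives the pose at the moment of the call.
- ticket.close_job(): hands the job in; it is judged then, once.
The state is a dict: "time": time; "joint_positions": joint angles; "qvel": joint speeds; "joint_torque": joint torques, N m; "tool_pos": TCP position; "ee_rot": TCP orientation; "wrist_force": force on the tool from outside, world axes, zero at the start; "wrist_torque": the same for the moment, N m; "width": finger opening in m; "finger_force": force on a finger pad.
Only numpy, scipy, OpenCV 4.12 (cv2) and the standard library are available. Lean on these libraries where they do the work, as an engineer would, in place of code of your own. Each camera call takes 0.05 s, during which the arm holds its last target. There are 200 camera calls.

## Task

Take the black lens barrel with the yellow bands from the wooden rack, lay it in the blue V of the jig between the two brass stops and let go of it, then slide the red-handled tailstock up so that the barrel is held end to end between both stops with no gap. Then press the barrel squarely down from above, so that the sprung V-block sinks about 5 mm (roughly half its travel) with the barrel bearing on both V faces, and finish while still holding it pressed down like that. Leave the brass spare barrel and everything else on the bench where it is.

Things in the scene. Friction and masses are not known exactly. Their poses are not given: they have to be found in the camera images.
- lens_barrel: the barrel to load: black cylinder, 30 mm in diameter, 110 mm long, about 0.14 kg, two yellow bands, glass at both ends; either end may go to either stop. Origin at its centre; its y axis is the cylinder axis. It starts lying in one of the two berths of the rack, its axis parallel to the rack's y axis, its centre 34 mm above the bench
- spare_barrel: brass barrel of the same size with two steel bands, lying in the other berth of the rack; stays there. Origin at its centre, y axis along it
- rack: wooden rack fixed to the bench, 170 x 120 mm. Origin on the bench under its middle. Two parallel berths at x = -45 and +45 mm, each made of two wooden V notches (14 mm thick, centred at y = -40 and +40 mm) with a 66 mm gap between them where fingers can go down beside the barrel; base board 6 mm thick, notches up to 31 mm high
- jig: the jig, fixed to the bench: grey base plate 100 x 240 x 12 mm, from y = -90 to +150 mm. Origin on the bench under the middle of the V; z up; y runs along the V from the dark headstock (-y end, top 66 mm high) to the tailstock (+y). A barrel lying in the unpressed V has its centre at x = 0, height 58 mm (top at 73 mm), and y = 0 when its end touches the headstock stop
- headstock_stop (a point): centre of the face of the headstock's fixed brass stop, 18 mm in diameter: at y = -55 mm, 58 mm high in the jig's frame
- v_line (a point): middle of the bottom line of the blue V, 37 mm above the bench when unpressed; sinks with the V-block; axes as the jig's. The V is two 14 mm thick pairs of faces at y = -40 and +40 mm, sloping at 45 degrees to the near (-x) and far (+x) side, up to 55 mm high and 18 mm either side, with a 66 mm gap between the pairs for fingers; top of the white slab below 32 mm above the bench
- v_saddle (a joint): how far the sprung V-block (white slab with both blue faces) has sunk: 0 up, 0.010 m at the bottom stop. The spring keeps it up under the barrel's own weight; it begins to sink at roughly 3 N of push on the barrel and takes about 8 N at 5 mm and 12 N at 9 mm
- tailstock (a joint): travel of the tailstock towards the headstock: 0 fully back, 0.050 m fully forward. Its brass stop (18 mm in diameter, 58 mm high) has its face at y = 95 mm minus this value in the jig's frame, so 0.040 just closes on a barrel touching the headstock stop. It starts at 0 to 0.012, slides against about 1.2 N of friction (about 5 N while also pushing the barrel along) and stays where left
- tailstock_grip (a point): point to grip the tailstock: in the upright red fin on it, 14 mm thick along the jig's x, 24 mm long along y, standing 28 mm above the dark block, top at 92 mm, this point 83 mm high; 21 mm behind (+y) the tailstock's brass face
- brass_mould: small brass mould block 48 x 40 x 20 mm; origin under its centre; leave alone
- sanding_block: blue and brown sanding block 70 x 100 x 25 mm; origin under its centre; leave alone
- screwdriver: screwdriver lying on the bench; leave alone
- powder_jar: white jar, 60 mm in diameter, 75 mm high; origin under its centre; leave alone
- cup: white cup, 70 mm in diameter, 75 mm high; origin under its centre; leave alone
Mind the look-alikes: they are no part of the job. There is more than one size of the lens_barrel; the job needs the middle-sized.

How it is judged:
On the way, in this order (a step that is already met when the one before it is completed fails the run):
1. the lens barrel lies in the V on both faces, let go by the fingers (angle between the y axis of lens_barrel and the y axis of jig, either way round below 0.06 rad and x of lens_barrel in the frame of jig between -0.004 and 0.004 m and z of lens_barrel in the frame of jig below 0.061 m and contact force between lens_barrel and the fingers below 0.1 N), for 0.2 s.
2. the tailstock is slid up and the barrel sits between both stops (3 mm of play at most) (angle between the y axis of lens_barrel and the y axis of jig, either way round below 0.06 rad and x of lens_barrel in the frame of jig between -0.004 and 0.004 m and y of lens_barrel in the frame of jig between -0.003 and 0.003 m and value of joint tailstock between 0.037 and 0.043 m), for 0.2 s.
At the end, for the whole second after the job is handed in: Fingers still press the barrel (over 2 N), V-block sunk 2.5 to 8.5 mm, over 0.7 N on each of the four V faces; barrel within 4 mm and 0.06 rad of the V line and within 3 mm of the headstock stop, tailstock at 0.037 to 0.043 m, barrel at rest (all of step 2 and z of lens_barrel in the frame of jig between 0.047 and 0.0565 m and value of joint v_saddle between 0.0025 and 0.0085 m and contact force between lens_barrel and v_saddle_c0 above 0.7 N and contact force between lens_barrel and v_saddle_c1 above 0.7 N and contact force between lens_barrel and v_saddle_c2 above 0.7 N and contact force between lens_barrel and v_saddle_c3 above 0.7 N and contact force between lens_barrel and the fingers above 2 N and linear speed of lens_barrel below 0.02 m/s); the arm keeps its last pose, push and grip.
It fails at once if the spare barrel is moved by more than 20 mm (distance of spare_barrel from where it was at the start of the episode above 0.02 m).
It fails at once if something else on the bench is moved by more than 30 mm (distance of any of brass_mould, sanding_block, screwdriver, powder_jar, cup from where it was at the start of the episode above 0.03 m).
It also fails if it takes over 58 s, if anything falls off the work surface, if the arm or the gripper's body presses on something with over 40 N, if the wrist force passes 120 N, or if a joint passes its speed limit or range.

## Working session

There is one attempt and no reset: what is moved stays moved. The work goes in short steps, Python scripts to look and compute and a tool call to move; the robot and the scene stay as the last step left them, time stands still between calls to the robot, and variables do not carry over. Pictures are saved under pics/ and viewed, at most 10 in all, crops included, and the job is handed in when it is done.

Besides the shell and the picture viewer there is one more tool, called by a JSON object that holds its "api" and its "payload". send_rows: Moves the arm, as the interface text tells. Its arguments: {"type":"object","properties":{"rows":{"type":"array"},"grip":{"type":"number"}},"required":["rows"]}

```bash
ls; mkdir -p pics
python3 - <<'E'
from bench import sensors, optics
import cv2
print(sensors.get_obs())
for n in ("top","scene"):
    im=optics.snapshot(n); cv2.imwrite(f"pics/{n}0.png",im[:,:,::-1])
    m=optics.camera_model(n); print(n,m)
E
```

```text
pics
{'time': 0.0, 'joint_positions': array([-1.31309283e+00,  8.79394650e-02,  1.37221063e+00, -1.37678162e-05,
        1.68359213e+00, -1.03138137e-01]), 'qvel': array([-1.94105104e-03, -8.74443976e-05,  7.47797912e-04,  2.60572044e-04,
       -6.32060147e-04, -7.44496004e-04]), 'joint_torque': array([ 2.07865305e-03, -3.40182924e+01, -3.02424538e+01,  7.19081168e-02,
        3.29181016e-02, -1.82506283e-04]), 'tool_pos': array([ 0.19403266, -0.51412322,  0.22933474]), 'ee_rot': array([-3.13945309e+00, -2.07699031e-04,  3.60839872e-01]), 'wrist_force': array([-0.27030712, -0.63228506,  0.74248038]), 'wrist_torque': array([ 2.26971537e-03, -3.35254757e-02, -9.61261018e-07]), 'finger_force': 0.0, 'width': 0.09414024071439107}
top {'vertical_fov': 49.62970593218714, 'cx': 318.8743291488549, 'cy': 239.3037828206476, 'R': array([[ 0.00758656, -0.99996979, -0.00169405],
       [-0.9984317 , -0.0074809 , -0.0554814 ],
       [ 0.05546705,  0.00211231, -0.99845828]]), 't': array([0.03930284, 0.57297726, 1.05168931])}
scene {'vertical_fov': 47.28562542451416, 'cx': 321.3501433866095, 'cy': 236.9666475308955, 'R': array([[-0.36468375,  0.93098043, -0.01676893],
       [ 0.59659528,  0.21979557, -0.77185749],
       [-0.71489848, -0.29148815, -0.63557441]]), 't': array([ 0.15870762, -0.28245741,  1.58702381])}
```

View pics/top0.png

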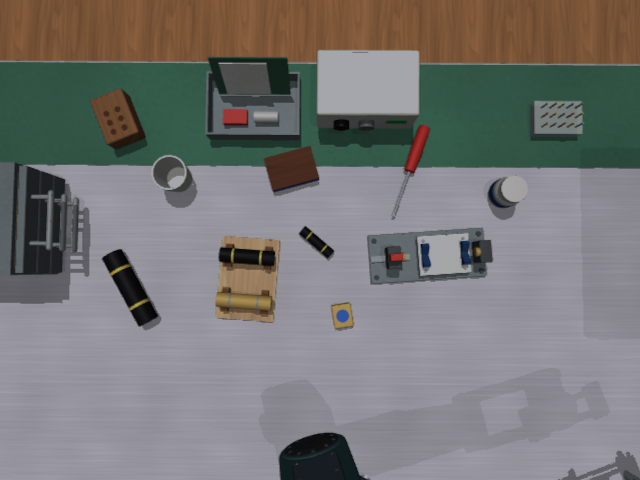

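View pics/scene0.png

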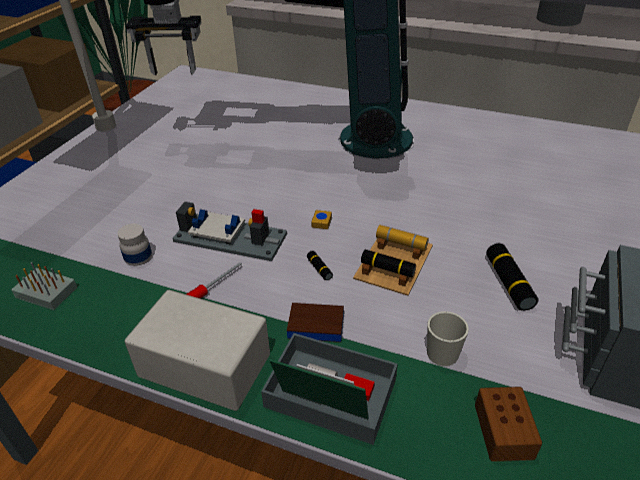

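The top view shows three black, yellow-banded barrels: a large one at (130,288), a small one at (317,242) and one in the rack at (247,257). The rack one fits: it is in a berth and the same size as the brass spare at (244,302). The jig is at (428,256), with its headstock on the right (-y) and the red fin at (397,257). I'll confirm with an enlarged crop and measure.

```bash
cat > h.py <<'E'
import numpy as np, cv2
from bench import sensors, optics
def pix2plane(m,uv,z,wrist=False):
    uv=np.atleast_2d(np.array(uv,float)); f=240/np.tan(np.radians(m['vertical_fov']/2))
    d=(uv-[m['cx'],m['cy']])/f
    if wrist:
        r=np.linalg.norm(d,axis=1,keepdims=True); dc=np.c_[d/np.maximum(r,1e-9)*np.sin(r),np.cos(r)]
    else: dc=np.c_[d,np.ones(len(d))]
    R=np.array(m['R']); t=np.array(m['t']); C=-R.T@t; w=dc@R
    return C+w*((z-C[2])/w[:,2])[:,None]
def blobs(mask,off=(0,0),amin=15):
    n,l,s,c=cv2.connectedComponentsWithStats(mask.astype(np.uint8))
    out=[]
    for i in range(1,n):
        if s[i,4]>=amin:
            p=np.argwhere(l==i)[:,::-1]+off
            out.append((s[i,4],c[i]+off,cv2.minAreaRect(p.astype(np.float32)),p))
    return out
E
python3 - <<'E'
from h import *
im=cv2.imread("pics/top0.png"); hsv=cv2.cvtColor(im,cv2.COLOR_BGR2HSV); m=optics.camera_model("top")
a=im[225:335,200:350]; b=im[215:300,355:505]
cv2.imwrite("pics/crop0.png",np.vstack([cv2.resize(a,None,fx=4,fy=3.0,interpolation=cv2.INTER_CUBIC)[:, :],cv2.resize(b,None,fx=4,fy=3.0,interpolation=cv2.INTER_CUBIC)]))
def rep(name,mask,x0,y0,x1,y1,z,amin=15):
    for A,c,r,p in blobs(mask[y0:y1,x0:x1],(x0,y0),amin):
        w=pix2plane(m,cv2.boxPoints(r),z); cw=pix2plane(m,r[0],z)[0]
        e=[w[1]-w[0],w[2]-w[1]]; L=[np.linalg.norm(k) for k in e]; k=e[int(np.argmax(L))]
        yaw=np.degrees(np.arctan2(-k[0],k[1])); yaw=(yaw+90)%180-90
        print(name,A,c.round(1),"ctr",cw[:2].round(4),"L",np.round(sorted(L),4),"yaw",yaw.round(2))
H,S,V=hsv[...,0].astype(int),hsv[...,1].astype(int),hsv[...,2].astype(int)
rep("dark",V<45,212,240,282,275,.040,100)
rep("yel",(H>18)&(H<35)&(S>110)&(V>90),212,240,282,275,.046,8)
rep("brass",(H>15)&(H<30)&(S>130)&(V>90),212,285,282,320,.040,100)
rep("red",((H<6)|(H>174))&(S>150)&(V>150),365,225,495,290,.092,20)
rep("white",(S<30)&(V>185),365,225,495,290,.032,100)
rep("blue",(H>100)&(H<125)&(S>120),365,225,495,290,.050,15)
jg=cv2.morphologyEx(((S<120)&(S>20)&(V<135)).astype(np.uint8),cv2.MORPH_OPEN,np.ones((3,3)))
rep("plate",jg>0,360,222,500,292,.012,300)
rep("wood",(H<20)&(S>60)&(V>120),205,225,290,330,.006,300)
E
```

```text
dark 162 [225.1 254.8] ctr [0.5388 0.2322] L [0.023  0.0291] yaw 86.64
dark 353 [246.1 256.2] ctr [0.5363 0.1893] L [0.0284 0.0501] yaw -3.38
dark 182 [267.8 257.9] ctr [0.533  0.1454] L [0.0241 0.0281] yaw -89.29
yel 31 [231.9 254.5] ctr [0.5393 0.2167] L [0.004  0.0259] yaw -89.04
yel 33 [259.9 256.3] ctr [0.5357 0.1608] L [0.004  0.0259] yaw -89.21
brass 123 [243.4 296.5] ctr [0.4557 0.1943] L [0.0099 0.048 ] yaw 0.44
brass 142 [242.7 304.5] ctr [0.4397 0.1951] L [0.0122 0.0467] yaw -2.91
red 53 [396.6 256.5] ctr [ 0.5367 -0.1047] L [0.0095 0.0172] yaw 0.43
blue 177 [464.9 252.3] ctr [ 0.5475 -0.2473] L [0.0167 0.045 ] yaw -84.77
blue 157 [425.1 254.8] ctr [ 0.5411 -0.1678] L [0.0142 0.0446] yaw -86.66
plate 3298 [420.4 255.9] ctr [ 0.542  -0.1855] L [0.0996 0.2528] yaw 4.25
wood 1886 [249.4 269. ] ctr [0.5134 0.189 ] L [0.1188 0.1245] yaw 86.06
wood 370 [243.2 315.9] ctr [0.415  0.1959] L [0.0206 0.1185] yaw -6.76
```

View pics/crop0.png

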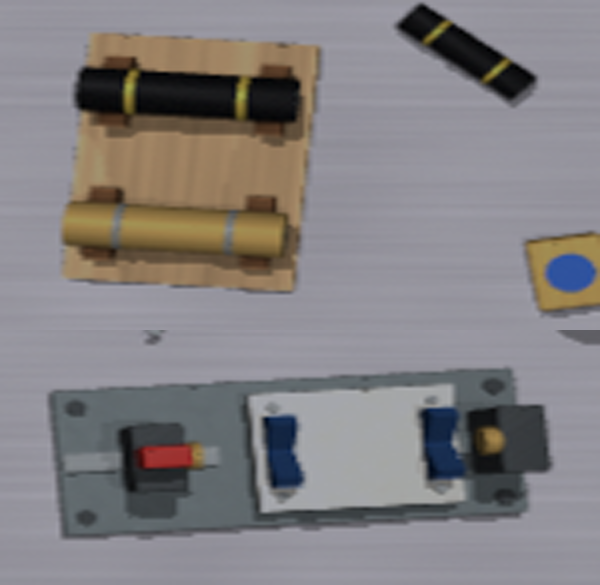

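The crop confirms that the black middle-sized barrel is in the far berth of the rack, with the brass spare in the near one. The jig is roughly at (0.544, -0.208), yaw +4.4°, and the barrel at (0.5375, 0.189), yaw -3.7°. First I'll go above the jig for a close look.

{"api": "send_rows", "payload": {"rows": [[22, 20, 0, 0, 0, 0.08], [22, 20, 0, 0, 0, 0.08], [22, 20, 0, 0, 0, 0.08], [22, 20, 0, 0, 0, 0.08], [22, 20, 0, 0, 0, 0.08], [22, 20, 0, 0, 0, 0.08], [22, 20, 0, 0, 0, 0.08], [22, 20, 0, 0, 0, 0.08]]}}

```text
time: 0.77
tool_pos: [0.3709, -0.3533, 0.2299]
ee_rot: [-3.141, -0.0, 1.005]
wrist_force: [0.3, -0.4, 0.8]
width: 0.0935
finger_force: 0.0
```

{"api": "send_rows", "payload": {"rows": [[22, 20, 0, 0, 0, 0.08], [22, 20, 0, 0, 0, 0.08], [22, 20, 0, 0, 0, 0.08], [22, 20, 0, 0, 0, 0.08], [22, 20, 0, 0, 0, 0.08], [22, 20, 0, 0, 0, 0.08], [22, 20, 0, 0, 0, 0.08], [0, 0, 0, 0, 0, 0.08]]}}

```text
time: 1.43
tool_pos: [0.5269, -0.2107, 0.2293]
ee_rot: [3.141, -0.003, 1.65]
wrist_force: [-0.6, -0.8, 0.1]
width: 0.0942
finger_force: 0.0
```

{"api": "send_rows", "payload": {"rows": [[0, 0, 0, 0, 0, 0], [0, 0, 0, 0, 0, 0], [0, 0, 0, 0, 0, 0]]}}

```text
time: 1.68
tool_pos: [0.5236, -0.215, 0.2302]
ee_rot: [-3.141, -0.0, 1.638]
wrist_force: [-0.5, -0.1, 1.0]
width: 0.0942
finger_force: 0.0
```

Run:
```python
from h import *
import pickle
o=sensors.get_obs(); m=optics.camera_model("wrist"); im=optics.snapshot("wrist")
print(o['tool_pos'],o['ee_rot'],{k:np.round(v,4) for k,v in m.items()})
pickle.dump(m,open("wj.pkl","wb")); cv2.imwrite("pics/wj.png",im[:,:,::-1])
```

```text
[ 0.52364484 -0.21502731  0.23019914] [-3.14091997e+00 -7.34266232e-05  1.63829358e+00] {'vertical_fov': np.float64(65.7065), 'cx': np.float64(319.9896), 'cy': np.float64(245.9651), 'R': array([[ 0.9976,  0.0686, -0.    ],
       [ 0.0664, -0.965 ,  0.2538],
       [ 0.0174, -0.2532, -0.9673]]), 't': array([-0.5071, -0.2685,  0.3278])}
```

View pics/wj.png

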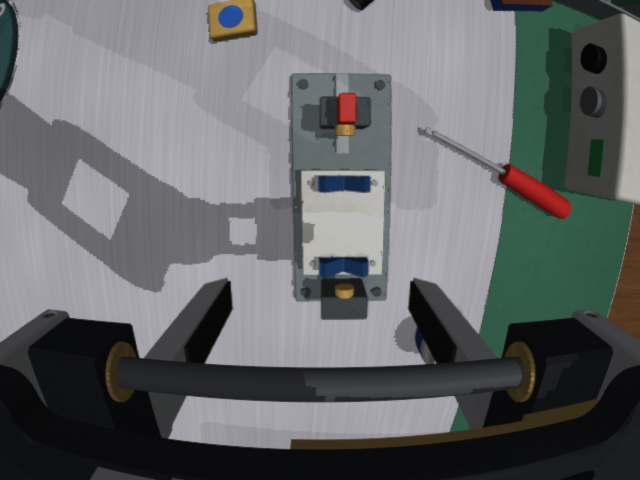

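The wrist view shows the whole jig: fin at (347,107), tailstock brass at (345,130), blue faces at (343,184) and (343,266), headstock brass at (345,291), and plate corners near (292,73) to (387,300). Next I'll measure these precisely.

Run:
```python
from h import *
import pickle
im=cv2.imread("pics/wj.png"); m=pickle.load(open("wj.pkl","rb")); hsv=cv2.cvtColor(im,cv2.COLOR_BGR2HSV).astype(int); H,S,V=[hsv[...,i] for i in range(3)]
def rep(name,mask,box,zs,amin=15):
    x0,y0,x1,y1=box; out=[]
    for A,c,r,p in blobs(mask[y0:y1,x0:x1],(x0,y0),amin):
        for z in zs:
            w=pix2plane(m,p,z); rw=cv2.minAreaRect((w[:,:2]*1000).astype(np.float32))
            print(name,A,c.round(1),"z",z,"rect ctr",np.round(rw[0],1),"size",np.round(rw[1],1),"ang",round(rw[2],2))
box=(285,65,400,325)
rep("blue",(H>100)&(H<125)&(S>120),box,[.046,.055],60)
red=((H<6)|(H>174))&(S>150)
rep("redtop",red&(V>190),box,[.092]); rep("redall",red,box,[.092])
rep("brass",(H>12)&(H<30)&(S>120),box,[.058,.067],15)
rep("white",(S<40)&(V>165),box,[.032],200)
# plate side edges
g=cv2.cvtColor(im,cv2.COLOR_BGR2GRAY)
for nm,rows,cols in (("L",range(75,165,5),(283,304)),("R",range(75,165,5),(380,402))):
    P=[]
    for v in rows:
        d=np.abs(np.gradient(cv2.GaussianBlur(g,(3,3),0)[v,cols[0]:cols[1]].astype(float))); P.append((cols[0]+np.average(np.arange(len(d)),weights=d**4),v))
    w=pix2plane(m,P,.012); k=np.polyfit(w[:,1],w[:,0],1); print(nm,"x at y=-.209+.. ",np.polyval(k,[-.205,-.1]).round(4),"yaw",np.degrees(np.arctan(-k[0])).round(2), np.std(w[:,0]-np.polyval(k,w[:,1])).round(5))
```

```text
blue 706 [344.  183.5] z 0.046 rect ctr [ 541.9 -170.8] size [45.4 12.5] ang 3.93
blue 706 [344.  183.5] z 0.055 rect ctr [ 541.2 -170.1] size [44.2 12.2] ang 3.93
blue 792 [343.2 266.1] z 0.046 rect ctr [ 547.7 -249.9] size [46.2 19.1] ang 3.94
blue 792 [343.2 266.1] z 0.055 rect ctr [ 546.9 -247. ] size [45.  18.6] ang 3.93
redall 539 [346.6 108.2] z 0.092 rect ctr [ 536.1 -111. ] size [13.4 21.1] ang 4.64
brass 215 [344.6 129.1] z 0.058 rect ctr [ 537.4 -124.1] size [17.7  8. ] ang 3.93
brass 215 [344.6 129.1] z 0.067 rect ctr [ 536.9 -124.6] size [17.2  7.8] ang 3.93
brass 241 [343.9 290.4] z 0.058 rect ctr [ 549.4 -268.6] size [17. 13.] ang 3.94
brass 241 [343.9 290.4] z 0.067 rect ctr [ 548.5 -265.1] size [16.6 12.7] ang 3.94
white 409 [295.4  79.1] z 0.032 rect ctr [500.  -96.7] size [32.3 49.4] ang 2.57
white 293 [388.3  70.5] z 0.032 rect ctr [569.2 -74.2] size [27.7 13.7] ang 3.93
white 3161 [354.8 289.2] z 0.032 rect ctr [ 547.4 -235.7] size [118.5 160.8] ang 3.94
white 5841 [344.4 220.8] z 0.032 rect ctr [ 544.9 -210.1] size [ 77.8 100.8] ang 4.26
L x at y=-.209+..  [0.4906 0.4864] yaw 2.28 0.00107
R x at y=-.209+..  [0.5958 0.5825] yaw 7.19 0.00043
```

Jig origin ≈ (0.5449, -0.210), yaw 0.073 rad, tailstock travel ≈ 0.012. On to the barrel.

{"api": "send_rows", "payload": {"rows": [[1, 29, 0, 0, 0, -0.01], [1, 29, 0, 0, 0, -0.01], [1, 29, 0, 0, 0, -0.01], [1, 29, 0, 0, 0, -0.01], [1, 29, 0, 0, 0, -0.01], [1, 29, 0, 0, 0, -0.01], [1, 29, 0, 0, 0, -0.01], [1, 29, 0, 0, 0, -0.01]]}}

```text
time: 2.4
tool_pos: [0.5317, 0.0178, 0.2308]
ee_rot: [3.141, 0.0, 1.557]
wrist_force: [-0.4, 1.3, 0.1]
width: 0.0939
finger_force: 0.0
```

{"api": "send_rows", "payload": {"rows": [[1, 29, 0, 0, 0, -0.01], [1, 29, 0, 0, 0, -0.01], [1, 29, 0, 0, 0, -0.01], [1, 29, 0, 0, 0, -0.01], [1, 29, -10, 0, 0, -0.01], [1, 27, -10, 0, 0, 0], [0, 0, -10, 0, 0, 0], [0, 0, 0, 0, 0, 0]]}}

```text
time: 3.07
tool_pos: [0.5369, 0.1893, 0.1978]
ee_rot: [-3.137, 0.002, 1.511]
wrist_force: [-0.4, -0.6, 0.1]
width: 0.0942
finger_force: 0.0
```

{"api": "send_rows", "payload": {"rows": [[0, 0, 0, 0, 0, 0], [0, 0, 0, 0, 0, 0], [0, 0, 0, 0, 0, 0]], "grip": 70}}

```text
time: 3.32
tool_pos: [0.5387, 0.1881, 0.2016]
ee_rot: [3.14, -0.0, 1.508]
wrist_force: [-0.5, 0.8, -0.1]
width: 0.0772
finger_force: 0.0
```

Run:
```python
from h import *
import pickle
o=sensors.get_obs(); m=optics.camera_model("wrist"); im=optics.snapshot("wrist")[:,:,::-1].copy()
print(o['tool_pos'],o['ee_rot'])
pickle.dump(m,open("wb.pkl","wb")); cv2.imwrite("pics/wb.png",im)
hsv=cv2.cvtColor(im,cv2.COLOR_BGR2HSV).astype(int); H,S,V=[hsv[...,i] for i in range(3)]
yel=(H>20)&(H<36)&(S>130)&(V>90)
for A,c,r,p in blobs(yel,(0,0),30):
    w=pix2plane(m,p,.045); rw=cv2.minAreaRect((w[:,:2]*1000).astype(np.float32)); print(A,c.round(1),np.round(rw[0],1),np.round(rw[1],1),round(rw[2],2))
```

```text
[0.53873881 0.18806991 0.20157766] [ 3.13983619e+00 -2.38195817e-04  1.50844469e+00]
232 [198.   12.4] [458.5 365.1] [ 5.3 23.6] 33.68
68 [216.3 190.5] [454.9 233.6] [21.7  2.5] 82.52
186 [319.4 204.8] [539.4 215.9] [ 5.1 28.6] 86.48
153 [319.9 268.3] [536.  160.4] [ 6.3 28.2] 88.39
60 [366.8 344. ] [575.3  83.6] [ 4.2 16.9] 46.77
```

View pics/wb.png

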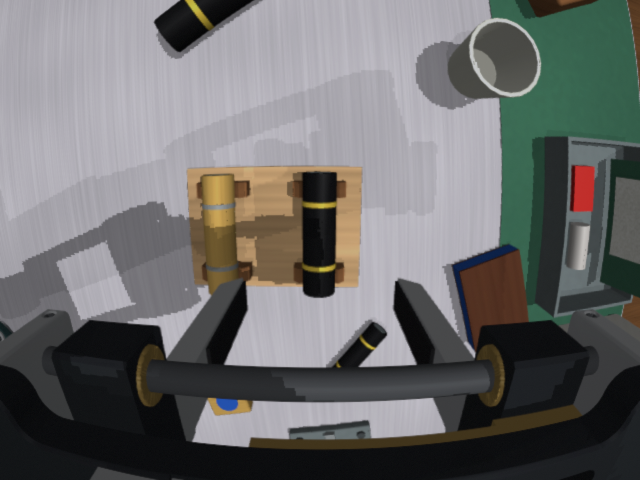

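The target barrel is at (319,235), bands at (319,205) and (320,268), giving centre (0.5377, 0.188) and yaw -3.5°, directly below the tool; the spare at (218,235) is clear of the fingers. Now descend and grasp.

{"api": "send_rows", "payload": {"rows": [[-1, 0, -20, 0, 0, 0], [0, 0, -20, 0, 0, 0], [0, 0, -20, 0, 0, 0], [0, 0, -20, 0, 0, 0], [0, 0, -20, 0, 0, 0], [0, 0, -20, 0, 0, 0], [0, 0, -15, 0, 0, 0], [0, 0, -10, 0, 0, 0]]}}

```text
time: 4.03
tool_pos: [0.5367, 0.1884, 0.0541]
ee_rot: [-3.14, 0.001, 1.509]
wrist_force: [-0.6, -0.5, 0.3]
width: 0.0698
finger_force: 0.0
```

{"api": "send_rows", "payload": {"rows": [[0, 0, -8, 0, 0, 0], [0, 0, -6, 0, 0, 0], [0, 0, -2, 0, 0, 0], [0, 0, 0, 0, 0, 0], [0, 0, 0, 0, 0, 0], [0, 0, 0, 0, 0, 0]]}}

```text
time: 4.53
tool_pos: [0.5379, 0.1896, 0.0406]
ee_rot: [3.14, -0.001, 1.511]
wrist_force: [-0.5, 1.6, 0.3]
width: 0.07
finger_force: 0.0
```

{"api": "send_rows", "payload": {"rows": [[0, 0, 0, 0, 0, 0], [0, 0, 0, 0, 0, 0], [0, 0, 0, 0, 0, 0], [0, 0, 0, 0, 0, 0], [0, 0, 0, 0, 0, 0], [0, 0, 0, 0, 0, 0], [0, 0, 0, 0, 0, 0]], "grip": 20}}

```text
time: 5.12
tool_pos: [0.5379, 0.1894, 0.0398]
ee_rot: [3.14, -0.0, 1.511]
wrist_force: [0.9, -0.5, -0.7]
width: 0.0292
finger_force: 30.0
```

Gripped (29 mm, 30 N). Lift and carry it over the V, aiming for y_j ≈ +6 mm.

{"api": "send_rows", "payload": {"rows": [[0, 0, 5, 0, 0, 0], [0, 0, 15, 0, 0, 0], [0, 0, 20, 0, 0, 0], [0, 0, 20, 0, 0, 0], [0, 0, 20, 0, 0, 0], [0, 0, 20, 0, 0, 0], [0, 0, 15, 0, 0, 0], [0, -10, 5, 0, 0, 0]]}}

```text
time: 5.78
tool_pos: [0.5381, 0.1807, 0.1628]
ee_rot: [3.137, -0.002, 1.513]
wrist_force: [0.1, -0.3, -0.7]
width: 0.0289
finger_force: 30.0
```

{"api": "send_rows", "payload": {"rows": [[0, -20, 0, 0, 0, 0.01], [0, -26, 0, 0, 0, 0.01], [1, -26, 0, 0, 0, 0.01], [1, -26, 0, 0, 0, 0.01], [0, -26, 0, 0, 0, 0.01], [0, -26, 0, 0, 0, 0.01], [1, -26, 0, 0, 0, 0.01], [0, -26, 0, 0, 0, 0.01]]}}

```text
time: 6.45
tool_pos: [0.5391, -0.0244, 0.1585]
ee_rot: [-3.14, -0.0, 1.591]
wrist_force: [0.3, -0.9, -0.7]
width: 0.0294
finger_force: 30.0
```

{"api": "send_rows", "payload": {"rows": [[1, -26, 0, 0, 0, 0.01], [0, -26, 0, 0, 0, 0.01], [1, -26, 0, 0, 0, 0.01], [0, -26, 0, 0, 0, 0.01], [1, -26, 0, 0, 0, 0.013], [1, -26, 0, 0, 0, 0], [0, -16, 0, 0, 0, 0], [0, -8, 0, 0, 0, 0]]}}

```text
time: 7.12
tool_pos: [0.5429, -0.2052, 0.1582]
ee_rot: [-3.139, -0.0, 1.641]
wrist_force: [-0.3, -0.5, -1.4]
width: 0.0292
finger_force: 30.0
```

{"api": "send_rows", "payload": {"rows": [[0, 0, 0, 0, 0, 0], [0, 0, 0, 0, 0, 0], [0, 0, 0, 0, 0, 0], [0, 0, 0, 0, 0, 0]]}}

```text
time: 7.45
tool_pos: [0.5441, -0.2014, 0.1595]
ee_rot: [-3.142, -0.0, 1.645]
wrist_force: [0.3, 0.6, -0.4]
width: 0.0292
finger_force: 30.0
```

Run:
```python
from h import *
o=sensors.get_obs(); m=optics.camera_model("wrist"); im=optics.snapshot("wrist")[:,:,::-1].copy()
p=o['tool_pos']; print(p,o['ee_rot'],o['width'],o['wrist_force'],o['wrist_torque'])
cv2.imwrite("pics/wc.png",im)
hsv=cv2.cvtColor(im,cv2.COLOR_BGR2HSV).astype(int); H,S,V=[hsv[...,i] for i in range(3)]
yel=(H>20)&(H<36)&(S>130)&(V>90)
for A,c,r,q in blobs(yel,(0,0),30):
    w=pix2plane(m,q,p[2]-.006+.011); rw=cv2.minAreaRect((w[:,:2]*1000).astype(np.float32)); print("y",A,c.round(1),np.round(rw[0],1),np.round(rw[1],1),round(rw[2],2))
for A,c,r,q in blobs((H>100)&(H<125)&(S>120),(0,0),60):
    w=pix2plane(m,q,.046); rw=cv2.minAreaRect((w[:,:2]*1000).astype(np.float32)); print("b",A,c.round(1),np.round(rw[0],1),np.round(rw[1],1),round(rw[2],2))
```

```text
[ 0.54413388 -0.20139995  0.15945802] [-3.14151400e+00 -4.87210449e-04  1.64531082e+00] 0.029224741499362134 [ 0.30552523  0.55020731 -0.41700848] [-0.04245492 -0.06825424  0.00515914]
y 63 [322.1 141.5] [ 538.7 -125.1] [1.9 4.1] 4.34
y 608 [320.6 264.7] [ 541.7 -174.4] [27.4  7.1] 4.33
b 412 [187.    7.4] [447.2 -47.8] [17.7  9.6] 4.35
```

View pics/wc.png

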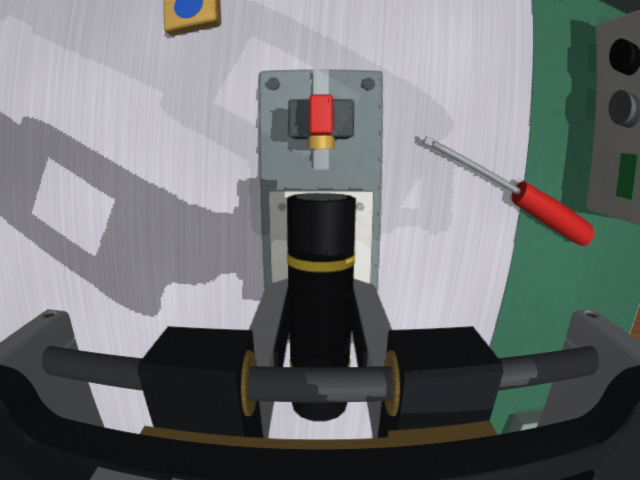

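The barrel is aligned with the jig in the picture (axis at column 321 for both barrel and fin/slot). Lower it into the V.

{"api": "send_rows", "payload": {"rows": [[0.5, 0, -15, 0, 0, 0], [0, 0, -15, 0, 0, 0], [0, 0, -15, 0, 0, 0], [0, 0, -15, 0, 0, 0], [0, 0, -12, 0, 0, 0], [0, 0, -10, 0, 0, 0], [0, 0, -6, 0, 0, 0], [0, 0, -3, 0, 0, 0]]}}

```text
time: 8.17
tool_pos: [0.5443, -0.2021, 0.0675]
ee_rot: [-3.14, -0.001, 1.644]
wrist_force: [-0.0, -0.9, -1.4]
width: 0.029
finger_force: 30.0
```

{"api": "send_rows", "payload": {"rows": [[0, 0, -2, 0, 0, 0], [0, 0, -1, 0, 0, 0], [0, 0, 0, 0, 0, 0], [0, 0, 0, 0, 0, 0], [0, 0, 0, 0, 0, 0], [0, 0, 0, 0, 0, 0]]}}

```text
time: 8.67
tool_pos: [0.5449, -0.2028, 0.066]
ee_rot: [3.141, 0.001, 1.644]
wrist_force: [-0.4, -1.0, -0.7]
width: 0.0293
finger_force: 30.0
```

{"api": "send_rows", "payload": {"rows": [[0, 0, -1, 0, 0, 0], [0, 0, 0, 0, 0, 0], [0, 0, 0, 0, 0, 0], [0, 0, 0, 0, 0, 0]]}}

```text
time: 9.0
tool_pos: [0.5446, -0.2026, 0.0645]
ee_rot: [3.142, 0.0, 1.644]
wrist_force: [-0.6, 0.1, -0.7]
width: 0.0296
finger_force: 30.0
```

{"api": "send_rows", "payload": {"rows": [[0, 0, -1, 0, 0, 0], [0, 0, 0, 0, 0, 0], [0, 0, 0, 0, 0, 0], [0, 0, 0, 0, 0, 0]]}}

```text
time: 9.33
tool_pos: [0.5448, -0.2027, 0.0639]
ee_rot: [3.141, 0.0, 1.644]
wrist_force: [0.1, 0.4, 1.0]
width: 0.0295
finger_force: 30.0
```

Touching the V (the weight has come off). Release and lift straight up.

{"api": "send_rows", "payload": {"rows": [[0, 0, 0, 0, 0, 0], [0, 0, 0, 0, 0, 0], [0, 0, 0, 0, 0, 0], [0, 0, 0, 0, 0, 0], [0, 0, 0, 0, 0, 0], [0, 0, 0, 0, 0, 0]], "grip": 60}}

```text
time: 9.83
tool_pos: [0.5446, -0.2026, 0.0634]
ee_rot: [-3.142, -0.0, 1.644]
wrist_force: [0.8, -1.0, -0.9]
width: 0.0597
finger_force: 0.0
```

{"api": "send_rows", "payload": {"rows": [[0, 0, 8, 0, 0, 0], [0, 0, 15, 0, 0, 0], [0, 0, 20, 0, 0, 0], [0, 0, 20, 0, 0, 0], [0, 0, 20, 0, 0, 0], [0, 0, 10, 0, 0, 0], [0, 0, 0, 0, 0, 0], [0, 0, 0, 0, 0, 0]]}}

```text
time: 10.5
tool_pos: [0.5449, -0.2027, 0.1569]
ee_rot: [3.14, 0.001, 1.644]
wrist_force: [-0.3, -0.1, -0.2]
width: 0.0603
finger_force: 0.0
```

Run:
```python
from h import *
import pickle
o=sensors.get_obs(); m=optics.camera_model("wrist"); im=optics.snapshot("wrist")[:,:,::-1].copy()
p=o['tool_pos']; print(p,o['ee_rot'],o['width'])
pickle.dump(m,open("wd.pkl","wb")); cv2.imwrite("pics/wd.png",im)
hsv=cv2.cvtColor(im,cv2.COLOR_BGR2HSV).astype(int); H,S,V=[hsv[...,i] for i in range(3)]
R=lambda q,z:cv2.minAreaRect((pix2plane(m,q,z)[:,:2]*1000).astype(np.float32))
for n,mk,z in (("yel",(H>20)&(H<36)&(S>130)&(V>90),.069),("red",((H<6)|(H>174))&(S>150),.092),("brass",(H>12)&(H<20)&(S>120),.058)):
  for A,c,r,q in blobs(mk,(0,0),30):
    if 270<c[0]<380 and 60<c[1]<420:
      rw=R(q,z); print(n,A,c.round(1),np.round(rw[0],1),np.round(rw[1],1),round(rw[2],2))
```

```text
[ 0.54486311 -0.20270116  0.15694582] [3.14049118e+00 6.04582900e-04 1.64381373e+00] 0.06029357703300938
yel 62 [321.  139.3] [ 539.2 -123.3] [2.5 7.2] 4.25
yel 243 [319.4 221.6] [ 541.8 -175.9] [27.9  4.7] 4.23
yel 216 [319.3 300.4] [ 546.2 -231.7] [27.4  6.6] 2.63
red 935 [319.4 111.5] [ 537.2 -109.3] [13.  20.6] 4.25
```

View pics/wd.png

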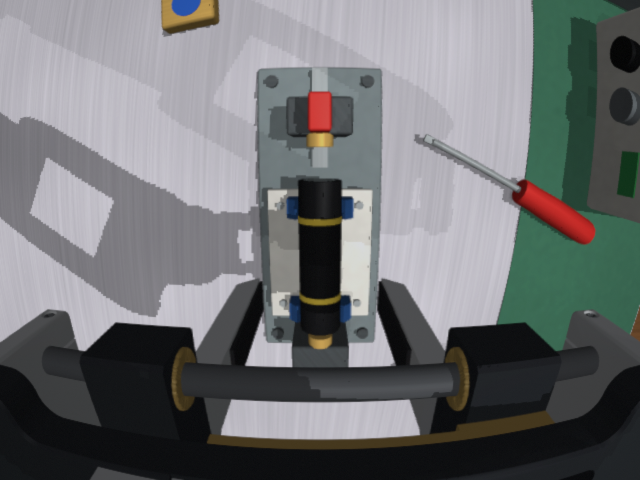

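The barrel lies in the V, bands at (319,222) and (319,300), centre (0.544, -0.204), so y_j ≈ +6 mm and yaw ≈ 4.5°. The fin is at (319,111), about (0.537, -0.108). Next I'll grip the fin.

{"api": "send_rows", "payload": {"rows": [[-1, 15, 0, 0, 0, 0], [-1, 20, 0, 0, 0, 0], [-2, 20, 0, 0, 0, 0], [-1, 20, 0, 0, 0, 0], [-2, 15, 0, 0, 0, 0], [-0.5, 5, -10, 0, 0, 0], [0, 0, -15, 0, 0, 0], [0, 0, -15, 0, 0, 0]], "grip": 50}}

```text
time: 11.22
tool_pos: [0.5369, -0.1069, 0.1153]
ee_rot: [3.142, 0.0, 1.645]
wrist_force: [-0.7, 0.3, -0.6]
width: 0.05
finger_force: 0.0
```

{"api": "send_rows", "payload": {"rows": [[0, 0, -10, 0, 0, 0], [0, 0, -8, 0, 0, 0], [0, 0, -5, 0, 0, 0], [0, 0, 0, 0, 0, 0], [0, 0, 0, 0, 0, 0], [0, 0, 0, 0, 0, 0]]}}

```text
time: 11.72
tool_pos: [0.5377, -0.108, 0.0943]
ee_rot: [3.14, 0.001, 1.643]
wrist_force: [-0.2, -0.3, -1.0]
width: 0.0499
finger_force: 0.0
```

{"api": "send_rows", "payload": {"rows": [[0, 0, 0, 0, 0, 0], [0, 0, 0, 0, 0, 0], [0, 0, 0, 0, 0, 0], [0, 0, 0, 0, 0, 0], [0, 0, 0, 0, 0, 0], [0, 0, 0, 0, 0, 0], [0, 0, 0, 0, 0, 0]], "grip": 5}}

```text
time: 12.3
tool_pos: [0.5376, -0.1076, 0.0936]
ee_rot: [3.14, 0.0, 1.644]
wrist_force: [2.0, -0.6, -0.3]
width: 0.0137
finger_force: 30.0
```

{"api": "send_rows", "payload": {"rows": [[0.2, -2, 0, 0, 0, 0], [0.2, -3, 0, 0, 0, 0], [0.2, -3, 0, 0, 0, 0], [0.2, -3, 0, 0, 0, 0], [0.2, -3, 0, 0, 0, 0], [0.2, -2, 0, 0, 0, 0], [0.2, -2, 0, 0, 0, 0], [0, 0, 0, 0, 0, 0]]}}

```text
time: 12.97
tool_pos: [0.5389, -0.1263, 0.0936]
ee_rot: [3.141, 0.001, 1.643]
wrist_force: [3.4, -0.0, -1.1]
width: 0.0139
finger_force: 30.0
```

{"api": "send_rows", "payload": {"rows": [[0.1, -1, 0, 0, 0, 0], [0, -1, 0, 0, 0, 0], [0.1, -1, 0, 0, 0, 0], [0.1, -1, 0, 0, 0, 0], [0.1, -1, 0, 0, 0, 0], [0, 0, 0, 0, 0, 0]]}}

```text
time: 13.47
tool_pos: [0.5393, -0.1305, 0.0936]
ee_rot: [3.141, -0.0, 1.644]
wrist_force: [4.1, 1.3, -0.9]
width: 0.0137
finger_force: 30.0
```

{"api": "send_rows", "payload": {"rows": [[0, -1, 0, 0, 0, 0], [0, -1, 0, 0, 0, 0], [0, -1, 0, 0, 0, 0], [0, -1, 0, 0, 0, 0], [0, 0, 0, 0, 0, 0]]}}

```text
time: 13.88
tool_pos: [0.5395, -0.1343, 0.0936]
ee_rot: [3.14, -0.001, 1.644]
wrist_force: [5.9, 2.0, -1.8]
width: 0.0136
finger_force: 30.0
```

{"api": "send_rows", "payload": {"rows": [[0.1, -1, 0, 0, 0, 0], [0, 0, 0, 0, 0, 0], [0, 0, 0, 0, 0, 0]]}}

```text
time: 14.13
tool_pos: [0.5396, -0.1353, 0.0936]
ee_rot: [3.14, -0.001, 1.644]
wrist_force: [4.8, 1.4, -1.9]
width: 0.0137
finger_force: 30.0
```

{"api": "send_rows", "payload": {"rows": [[0, -1, 0, 0, 0, 0], [0, 0, 0, 0, 0, 0], [0, 0, 0, 0, 0, 0]]}}

```text
time: 14.38
tool_pos: [0.5397, -0.1362, 0.0937]
ee_rot: [3.14, -0.001, 1.644]
wrist_force: [5.2, 2.1, -0.5]
width: 0.0137
finger_force: 30.0
```

{"api": "send_rows", "payload": {"rows": [[0, -1, 0, 0, 0, 0], [0, 0, 0, 0, 0, 0], [0, 0, 0, 0, 0, 0]]}}

```text
time: 14.63
tool_pos: [0.5397, -0.1365, 0.0936]
ee_rot: [3.14, -0.002, 1.644]
wrist_force: [5.9, 4.2, -1.2]
width: 0.0143
finger_force: 30.0
```

{"api": "send_rows", "payload": {"rows": [[0, -1, 0, 0, 0, 0], [0, 0, 0, 0, 0, 0], [0, 0, 0, 0, 0, 0]]}}

```text
time: 14.88
tool_pos: [0.5397, -0.1366, 0.0936]
ee_rot: [3.14, -0.004, 1.645]
wrist_force: [6.2, 6.3, -1.5]
width: 0.014
finger_force: 30.0
```

{"api": "send_rows", "payload": {"rows": [[0, -1, 0, 0, 0, 0], [0, 0, 0, 0, 0, 0], [0, 0, 0, 0, 0, 0]]}}

```text
time: 15.13
tool_pos: [0.5397, -0.1367, 0.0936]
ee_rot: [3.14, -0.005, 1.645]
wrist_force: [5.6, 8.4, 0.2]
width: 0.0139
finger_force: 30.0
```

Both the force and the position show the end stop (8 N, no further travel): the barrel is clamped. Relax, open, lift and check.

{"api": "send_rows", "payload": {"rows": [[0, 2, 0, 0, 0, 0], [0, 0, 0, 0, 0, 0]]}}

```text
time: 15.3
tool_pos: [0.5397, -0.1365, 0.0936]
ee_rot: [3.14, -0.001, 1.645]
wrist_force: [5.8, 3.6, -1.7]
width: 0.0136
finger_force: 30.0
```

{"api": "send_rows", "payload": {"rows": [[0, 0, 0, 0, 0, 0], [0, 0, 0, 0, 0, 0], [0, 0, 0, 0, 0, 0], [0, 0, 0, 0, 0, 0], [0, 0, 5, 0, 0, 0], [0, 0, 10, 0, 0, 0], [0, 0, 15, 0, 0, 0], [0, 0, 15, 0, 0, 0]], "grip": 50}}

```text
time: 15.97
tool_pos: [0.5388, -0.1377, 0.1395]
ee_rot: [-3.141, 0.0, 1.644]
wrist_force: [-0.4, -1.2, 0.3]
width: 0.0502
finger_force: 0.0
```

{"api": "send_rows", "payload": {"rows": [[0, 0, 18, 0, 0, 0], [0, -10, 0, 0, 0, 0], [1, -20, 0, 0, 0, 0], [2, -20, 0, 0, 0, 0], [1, -15, 0, 0, 0, 0], [0.5, -7, 0, 0, 0, 0], [0, 0, 0, 0, 0, 0], [0, 0, 0, 0, 0, 0]], "grip": 60}}

```text
time: 16.63
tool_pos: [0.5433, -0.2097, 0.156]
ee_rot: [-3.141, -0.001, 1.643]
wrist_force: [-0.2, -0.1, -0.3]
width: 0.06
finger_force: 0.0
```

{"api": "send_rows", "payload": {"rows": [[0, 0, 0, 0, 0, 0], [0, 0, 0, 0, 0, 0]]}}

```text
time: 16.8
tool_pos: [0.5435, -0.2088, 0.1564]
ee_rot: [-3.142, -0.0, 1.645]
wrist_force: [0.1, -0.1, -0.6]
width: 0.0599
finger_force: 0.0
```

Run:
```python
from h import *
o=sensors.get_obs(); m=optics.camera_model("wrist"); im=optics.snapshot("wrist")[:,:,::-1].copy()
p=o['tool_pos']; print(p,o['ee_rot'],o['width'],o['time'])
cv2.imwrite("pics/we.png",im)
hsv=cv2.cvtColor(im,cv2.COLOR_BGR2HSV).astype(int); H,S,V=[hsv[...,i] for i in range(3)]
R=lambda q,z:cv2.minAreaRect((pix2plane(m,q,z)[:,:2]*1000).astype(np.float32))
for n,mk,z in (("yel",(H>20)&(H<36)&(S>130)&(V>90),.069),("red",((H<6)|(H>174))&(S>150),.092),("blue",(H>100)&(H<125)&(S>120),.05)):
  for A,c,r,q in blobs(mk,(0,0),30):
    if 270<c[0]<380 and 60<c[1]<420:
      rw=R(q,z); print(n,A,c.round(1),np.round(rw[0],1),np.round(rw[1],1),round(rw[2],2))
```

```text
[ 0.54354839 -0.20879779  0.15643601] [-3.14154761e+00 -4.22278898e-04  1.64474734e+00] 0.059867280909209016 16.8
yel 224 [322.5 222.8] [ 542.7 -182.3] [27.2  4.7] 4.3
yel 208 [322.2 301.5] [ 546.9 -237.8] [27.3  6.8] 4.29
red 924 [322.5 149. ] [ 538.9 -135.4] [13.3 21. ] 4.3
blue 245 [295.5 199.7] [ 522.6 -171.4] [ 8.4 14.2] 3.56
blue 227 [349.2 199.4] [ 560.8 -168.6] [ 7.7 14.1] 5.24
blue 249 [297.2 302.8] [ 528.9 -249. ] [ 8.4 20.4] 3.64
blue 241 [347.2 302.9] [ 566.4 -246.6] [ 7.6 21.3] 5.16
```

View pics/we.png

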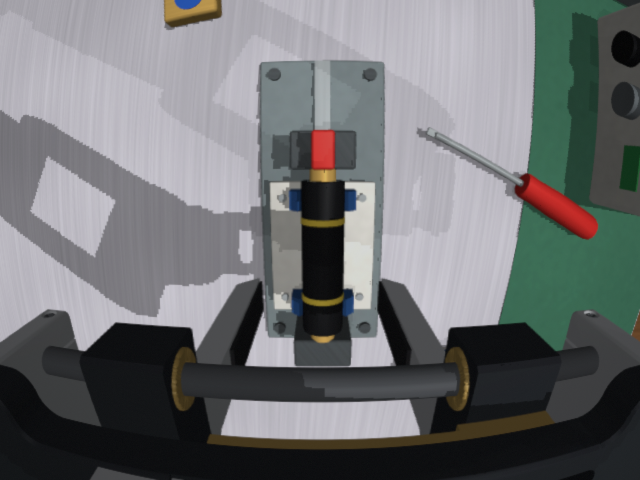

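The barrel sits between both brass stops with no visible gap; its bands at (322,223) and (322,301) put the centre at (0.5448, -0.2100), matching the jig origin. Next, close the fingers and press down over the centre.

{"api": "send_rows", "payload": {"rows": [[1.3, -1.2, 0, 0, 0, 0], [0, 0, 0, 0, 0, 0], [0, 0, -10, 0, 0, 0], [0, 0, -10, 0, 0, 0], [0, 0, -10, 0, 0, 0], [0, 0, -10, 0, 0, 0], [0, 0, -8, 0, 0, 0], [0, 0, -4, 0, 0, 0]], "grip": 0}}

```text
time: 17.52
tool_pos: [0.5438, -0.2103, 0.102]
ee_rot: [-3.139, -0.002, 1.644]
wrist_force: [-0.6, -0.2, -0.7]
width: 0.0101
finger_force: 0.0
```

{"api": "send_rows", "payload": {"rows": [[0, 0, -2, 0, 0, 0], [0, 0, 0, 0, 0, 0], [0, 0, 0, 0, 0, 0], [0, 0, 0, 0, 0, 0]]}}

```text
time: 17.85
tool_pos: [0.5453, -0.211, 0.1032]
ee_rot: [3.14, 0.001, 1.644]
wrist_force: [-0.0, -1.3, 0.1]
width: 0.0006
finger_force: 0.0
```

{"api": "send_rows", "payload": {"rows": [[0, 0, -2, 0, 0, 0], [0, 0, 0, 0, 0, 0], [0, 0, 0, 0, 0, 0], [0, 0, 0, 0, 0, 0]]}}

```text
time: 18.18
tool_pos: [0.5449, -0.2108, 0.1006]
ee_rot: [3.141, 0.0, 1.644]
wrist_force: [0.6, -0.3, -0.3]
width: 0.0005
finger_force: 0.0
```

{"api": "send_rows", "payload": {"rows": [[0, 0, -2, 0, 0, 0], [0, 0, 0, 0, 0, 0], [0, 0, 0, 0, 0, 0], [0, 0, 0, 0, 0, 0]]}}

```text
time: 18.52
tool_pos: [0.5448, -0.2108, 0.0984]
ee_rot: [-3.142, -0.0, 1.644]
wrist_force: [-0.2, -0.1, 0.2]
width: 0.0004
finger_force: 0.0
```

Right at the surface. Keep pressing in small steps.

{"api": "send_rows", "payload": {"rows": [[0, 0.5, -1, 0, 0, 0], [0, 0, -1, 0, 0, 0], [0, 0, 0, 0, 0, 0], [0, 0, 0, 0, 0, 0]]}}

```text
time: 18.85
tool_pos: [0.545, -0.2107, 0.0973]
ee_rot: [3.141, 0.001, 1.644]
wrist_force: [-1.2, -1.3, 4.9]
width: 0.0009
finger_force: 2.3
```

{"api": "send_rows", "payload": {"rows": [[0, 0, -1, 0, 0, 0], [0, 0, -1, 0, 0, 0], [0, 0, 0, 0, 0, 0], [0, 0, 0, 0, 0, 0]]}}

```text
time: 19.18
tool_pos: [0.545, -0.2107, 0.0953]
ee_rot: [3.141, 0.001, 1.644]
wrist_force: [-2.6, -0.7, 5.3]
width: 0.0003
finger_force: 2.7
```

{"api": "send_rows", "payload": {"rows": [[0, 0, -1, 0, 0, 0], [0, 0, -1, 0, 0, 0], [0, 0, 0, 0, 0, 0], [0, 0, 0, 0, 0, 0]]}}

```text
time: 19.52
tool_pos: [0.545, -0.2107, 0.0937]
ee_rot: [3.141, 0.001, 1.644]
wrist_force: [-2.4, -0.8, 7.6]
width: 0.0006
finger_force: 3.4
```

About 4.3 mm sunk at 7.6 N. Trim out the small sideways push and go slightly deeper.

{"api": "send_rows", "payload": {"rows": [[-0.5, 0, -0.5, 0, 0, 0], [-0.5, -0.2, -0.2, 0, 0, 0], [0, 0, 0, 0, 0, 0], [0, 0, 0, 0, 0, 0], [0, 0, 0, 0, 0, 0], [0, 0, 0, 0, 0, 0]]}}

```text
time: 20.02
tool_pos: [0.5449, -0.2107, 0.0936]
ee_rot: [3.138, 0.001, 1.644]
wrist_force: [-1.7, -0.1, 7.6]
width: 0.0003
finger_force: 3.8
```

Run:
```python
from h import *
for i in range(3):
    im=optics.snapshot("scene"); o=sensors.get_obs(); print(o['time'],o['tool_pos'].round(4),o['wrist_force'].round(1),o['wrist_torque'].round(2),o['finger_force'])
im=im[:,:,::-1]; cv2.imwrite("pics/s1.png",cv2.resize(im[150:280,120:320],(800,520),interpolation=cv2.INTER_CUBIC))
```

```text
20.0667 [ 0.5449 -0.2107  0.0936] [-0.8  0.6  7.6] [0.01 0.15 0.01] 3.7791375438337127
20.1167 [ 0.5449 -0.2107  0.0936] [-0.   0.6  7.2] [-0.02  0.14  0.01] 3.7798559908878815
20.1667 [ 0.5449 -0.2107  0.0936] [-1.5  0.9  7.5] [ 0.03  0.1  -0.  ] 3.779241949438301
```

View pics/s1.png

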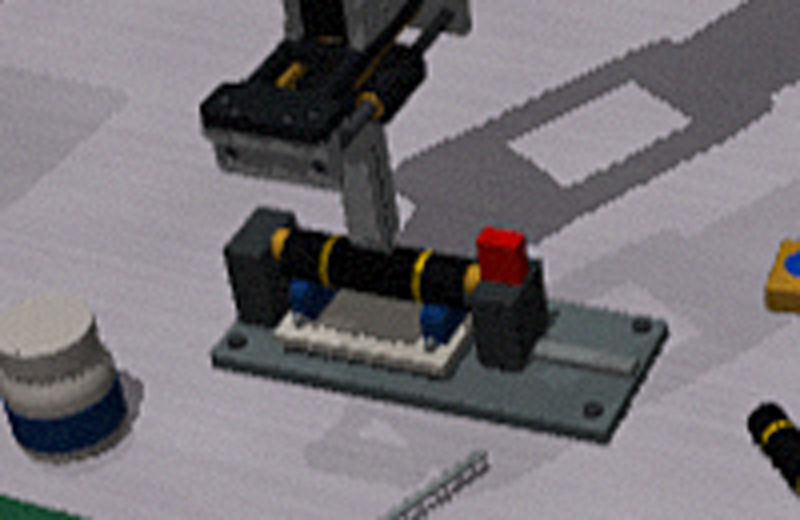

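The enlarged view shows the barrel held between both brass stops at (283,242) and (478,275), with the closed fingers pressing at its middle (375,245). The push is steady at about 7.5 N, with the block about 4.5 mm down. Handing in.

```bash
python3 -c "
from bench import ticket
print(ticket.close_job())"
```

```text
the job is handed in; nothing more can be done
None
```

I handed the job in with the barrel clamped between both stops and held pressed about 4.5 mm down at roughly 7.5 N, with no verdict returned; nothing else on the bench was deliberately touched.

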